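# Let the indexing turntable back by one notch

### The job

The ratchet turntable for marking sprockets has been clicked one notch too far. Using only your fingertips, tip its pawl up out of the teeth until it rests back by itself, push the turntable backward (clockwise seen from above) by exactly one notch, then tip the pawl over again so that it drops fully into the next gap, and leave it like that. Grasp and pick up nothing: the sprocket stays lying on the turntable and the other things on the bench stay where they are.

Things in the scene. Friction and masses are not known exactly. Their poses are not given: they have to be found in the camera images.
- base: Grey base plate of the turntable, fixed to the bench. Origin on the turntable's axis at bench height; the plate is 10 mm thick and spans x -120..120, y -210..130 mm in its own axes, z up. The pawl stands on its -y side: hinge pin at x 0, y -150, 78 mm up, between two upright cheeks that reach 86 mm up and measure 42 mm over their outsides.
- wheel_centre (a point): Centre of the turntable's upper face, 44 mm above the bench. An aluminium disc 196 mm across, axis vertical; on its rim, radius 74 to 98 mm, stand 12 saw teeth 12 mm high, 30 degrees apart. Each has a steep face looking clockwise and a ramp falling counter-clockwise to a flat gap about 14 degrees wide that holds the pawl's nose. A 20 mm spigot in the middle holds the sprocket.
- peg0 (a point): Top centre of one of four upright steel pegs on the turntable, 12 mm thick, 45 mm tall (top 89 mm above the bench), 58 mm from the axis, 90 degrees apart: push the turntable by these. They turn with it. peg0 stands at -45 degrees (azimuth in the base's frame) when joint wheel reads 0, each next peg 90 degrees farther counter-clockwise.
- peg1 (a point): The top of the peg at 45 degrees, as peg0; on the half away from the pawl.
- peg2 (a point): The top of the peg at 135 degrees, as peg0; on the half away from the pawl.
- peg3 (a point): The top of the peg at -135 degrees, as peg0.
- wheel (a joint): Turntable angle, rad, growing counter-clockwise from above; backward (clockwise) makes it fall. Starts in the notch at 0 (play -0.02 to 0.11); one notch is 0.524. Stiff drag, about 4 N at a peg; stays where left. The lowered pawl stops it clockwise at a steep face; let down on a ramp, the pawl slides into the gap as the table is pushed on clockwise, then stops it.
- pawl (a joint): Angle of the pawl, rad: 0 = nose fully down in a gap, growing as the nose is lifted, 1.75 = tipped right back on its stop. Light (180 g), swings freely: below about 0.88 it falls back onto the teeth, above that it falls over to its stop and stays there. Above about 0.25 the nose is clear of the teeth.
- pawl_hinge (a point): Centre of the pawl's hinge pin (fixed to the base, level, along the base's x), 78 mm above the bench, 150 mm from the turntable's axis.
- pawl_tab (a point): Upper end of the pawl's thumb tab, 60 mm from the hinge. The pawl is a steel bell crank: an arm 71 x 14 x 10 mm, level from the hinge to the teeth (top 1 mm below hinge height), and a tab 24 mm wide, 8 thick, upright on the hinge. Push the tab away from the turntable to lift the nose; tipped back, the arm stands up and the tab points outward: push the arm towards the turntable to lower it.
- pawl_nose (a point): Middle of the lower end of the pawl's nose (10 mm wide along the rim, 14 mm radially), 64 mm along the arm from the hinge and 32 mm below the hinge when down.
- sprocket: Loose steel sprocket, 90 mm across its teeth, 6 mm thick, lying over the spigot in the middle of the turntable (radius 45 mm, inside the pegs); origin: centre of its underside, 44 mm above the bench. It turns with the table and must stay lying there.
- hub: Bystander: loose aluminium bicycle hub, 48 mm across, 60 mm tall, standing on the corner of the base plate beside the pawl; origin at its foot.
- grease: Bystander: white jar, 64 mm across, 60 mm tall, beyond the base plate; origin at its foot.
- screwdriver: Bystander: screwdriver lying on the bench on the side of the base plate away from the pawl; origin at its underside.
- spanner: Bystander: steel spanner lying on the bench outside the pawl's end of the base plate; origin at its underside.
- bottle: Bystander: grey bottle 72 mm across, 150 mm tall, to the robot's right; origin at its foot.
- mug: Bystander: white mug 80 mm across, 90 mm tall, to the robot's left; origin at its foot.
There are look-alikes about, which are no part of the job. Of the things like the sprocket, leave any that is blue, orange or pink; of the rest the larger one is meant.

How it is judged:
By the outcome, as a careful person would: the job done as asked, in the order asked, and still so for the second after the job is handed in, with the robot touching nothing.
It also fails if it takes over 58 s, if anything falls off the work surface, if the arm or the gripper's body presses on something with over 40 N, if the wrist force passes 120 N, or if a joint passes its speed limit or range.

### The arm

A 6-joint arm with a two-finger parallel gripper is mounted at the origin on the work surface. World frame = base frame: x ahead of the robot, y to its left, z up, the work surface at z = 0. Lengths are in m, angles in rad, forces in N, time in s.
With the tool pointing down it reaches from about 0.35 to 0.85 m from the base axis. Payload 8.1 kg.
Tool frame: the origin (TCP) lies at the very end of the fingers, on their centre line; the grasp point (between the pads) lies 19 mm behind it; z points along the fingers, y is the line along which they close (so a half turn about z gives the same grasp; the last joint's range is limited). The gripper opens to 93 mm and grips with 3 to 60 N. Pads are 15 mm wide; open, the fingers measure 128 mm over their backs; the gripper's body (75 mm by 188 mm) begins 65 mm behind the grasp point.
Start: joints at [1.073, 0.13, 1.488, -0, 1.523, -0.085], TCP at [0.241, 0.55, 0.219] pointing down, gripper open.
Joint ranges: [-2.96, 2.96], [-0.89, 2.26], [0.02, 2.5], [-1.34, 4.48], [0, 2.73], [-2.66, 2.66]. Speed limits (rad/s): [2.39, 2.39, 2.79, 3.14, 3.14, 3.14].

### API

Orientations are given as a rotation vector (axis times angle).
In Python, from plant import read_state, eyes, workorder gives the robot as it stands. The module is installed in compiled form; this text tells all that it offers.
- The arm moves only by the tool play_rows, never from a script. Its argument "targets" is one flat list of numbers, 4 for each row, row after row: the shift along the tool's x, y, z in cm, then the turn about the tool's z in degrees. In form: [dx, dy, dz, roll, dx, dy, dz, roll, ...]. A call has 1 to 8 rows; each row is the pose to reach, as a shift and turn from the pose commanded when the call began, along the tool's axes at that moment; what a row does not reach only later rows make up. A row lasts 1/12 s, in which the tool goes at most 41.7 mm and 7.16 degrees, less where a joint would pass 70% of its speed; a pose out of reach is approached as far as the arm can. A call with a gripper value outside its range is refused whole. "grip" is the finger opening in cm, from 0 to 9.3, set as the call begins (left out, the last holds). The fingers move at their own pace and stop on an object; "grip_force" is the grip in N (left out, the last holds). Time passes only in rows, so rows that repeat a pose let the fingers close. It gives the time, the measured TCP pose, the force, the opening and the grip force at its end, in the units of the state.
- read_state(): the state, without advancing time (a new reading comes with each control period).
- eyes.read_camera(name): name is "scene" or "side" or "wrist"; returns a dict with "image" (384x512x3 uint8, red, green, blue), "vfov" (degrees; the focal length in pixels is half the picture's height over the tangent of half this angle, whatever the lens; pixels are square), "cx", "cy" (the principal point, pixels), "cam_to_world" (4x4, takes a point from camera to world coordinates); the wrist camera has in their place "T_tool_cam" (4x4, takes a point from camera to tool coordinates, whose origin is the TCP and whose axes are the flange's). Camera axes: x right, y up, looking along -z (the intrinsics and any distortion apply to the point x, -y, -z); pixel columns grow to the right and rows downward; lengths in m; the calibration is good to about 2 mm. The wrist camera is an equidistant fisheye: a pixel r from the principal point sees the ray r / f radians off the axis. A picture is of the moment at which its call begins: read the wrist's pose just before it. There is no depth.
- workorder.close_job(): hands the job in; it is judged then, once.
The state is a dict: "t": time; "q": joint angles; "dq": joint speeds; "joint_torque": joint torques, N m; "tool_pos": TCP position; "orientation": TCP orientation; "force": force on the tool from outside, world axes, zero at the start; "wrist_torque": the same for the moment, N m; "opening": finger opening in m; "gripper_force": force on a finger pad.
Only numpy, scipy, OpenCV 4.12 (cv2) and the standard library are available. Lean on these libraries where they do the work, as an engineer would, in place of code of your own. Each camera call takes 0.05 s, during which the arm holds its last target. There are 200 camera calls.

## Working session

There is one attempt and no reset: what is moved stays moved. The work goes in short steps, Python scripts to look and compute and a tool call to move; the robot and the scene stay as the last step left them, time stands still between calls to the robot, and variables do not carry over. Pictures are saved under pics/ and viewed, at most 10 in all, crops included, and the job is handed in when it is done.

Besides the shell and the picture viewer there is one more tool, called as name(argument=value, ...), one argument or row to a line, values as JSON. play_rows: Moves the arm, as the interface text tells. Its arguments: {"type":"object","properties":{"targets":{"type":"array"},"grip":{"type":"number"},"grip_force":{"type":"number"}},"required":["targets"]}

```bash
mkdir -p pics; cat > h.py <<'E'
import numpy as np, cv2
from scipy.spatial.transform import Rotation as R
from plant import read_state, eyes, workorder
def ray(c,u,v):
    f=c["image"].shape[0]/2/np.tan(np.radians(c["vfov"]/2))
    T=c["cam_to_world"]; d=np.array([(u-c["cx"])/f,-(v-c["cy"])/f,-1.])
    return T[:3,3],T[:3,:3]@d
def onplane(c,u,v,z):
    o,d=ray(c,u,v); return o+d*(z-o[2])/d[2]
def proj(c,p):
    f=c["image"].shape[0]/2/np.tan(np.radians(c["vfov"]/2))
    T=c["cam_to_world"]; q=T[:3,:3].T@(np.array(p)-T[:3,3])
    return c["cx"]+f*q[0]/-q[2], c["cy"]+f*q[1]/q[2]
def save(n,im): cv2.imwrite("pics/"+n,im[:,:,::-1])
E
python3 - <<'E'
from h import *
a=[]
for n in("scene","side"):
    c=eyes.read_camera(n); a.append(c["image"]); print(n,c["vfov"],c["cx"],c["cy"],c["cam_to_world"].round(3).tolist(),[k for k in c])
    np.save(n+"0.npy",c,allow_pickle=True)
im=np.vstack(a); save("a.png",cv2.resize(im,(400*2//2*1,600)) if 0 else a[0]); save("b.png",a[1])
s=read_state(); print(s)
E
```

```text
scene 47.67220809611473 260.7581358011563 197.72683227009543 [[0.345, -0.787, 0.511, 1.177], [0.938, 0.292, -0.184, -0.202], [-0.004, 0.543, 0.84, 1.114], [0.0, 0.0, 0.0, 1.0]] ['image', 'vfov', 'cx', 'cy', 'cam_to_world']
side 48.96194672565221 262.6646269587103 182.87295794935375 [[0.984, 0.146, -0.107, 0.401], [-0.18, 0.729, -0.661, -0.965], [-0.019, 0.669, 0.743, 1.182], [0.0, 0.0, 0.0, 1.0]] ['image', 'vfov', 'cx', 'cy', 'cam_to_world']
{'t': 0.1, 'q': array([ 1.07261684e+00,  1.31097111e-01,  1.48914450e+00,  2.20556917e-05,
        1.52299155e+00, -8.54214980e-02]), 'dq': array([-0.00123268, -0.00095325, -0.00208331,  0.00031442, -0.00039709,
       -0.00048053]), 'joint_torque': array([ 1.65008173e-04, -5.61344218e+01, -4.93096840e+01,  7.69261038e-02,
        2.91814841e-02, -9.02441889e-05]), 'tool_pos': array([0.24042642, 0.54917741, 0.2176997 ]), 'orientation': array([-6.43666424e-01, -3.07444211e+00,  2.45763251e-03]), 'force': array([ 0.39215399,  0.21502973, -0.23088115]), 'wrist_torque': array([-0.0106347 ,  0.04786623, -0.04109416]), 'gripper_force': 0.0, 'opening': 0.09293684636759991}
```

View pics/a.png

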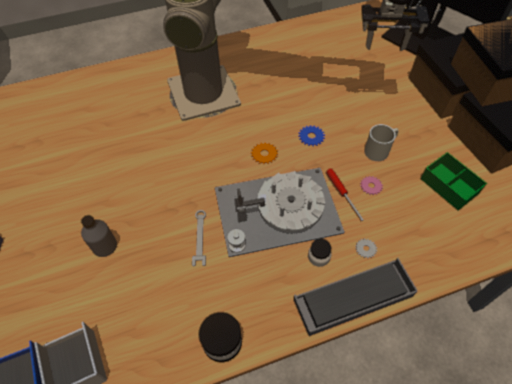

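View pics/b.png

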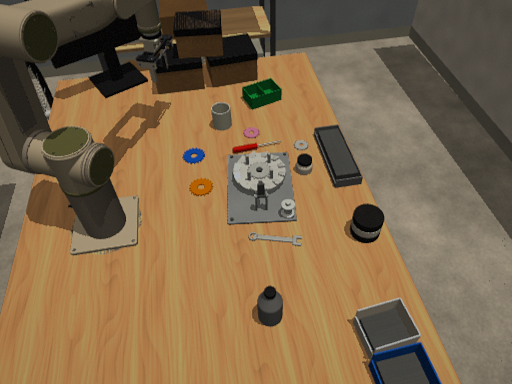

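The scene view shows the turntable at (292,200), the pawl at (248,205) and the hub at (236,240). Sprocket candidates in scene pixels are grey on the table (291,199), blue (312,135), orange (264,153), pink (372,185) and small grey (366,248). The larger of the ones not coloured is the one on the turntable at (291,199). I'll check it in a close crop.

```bash
python3 - <<'E'
from h import *
A=np.load("scene0.npy",allow_pickle=True).item();B=np.load("side0.npy",allow_pickle=True).item()
a=A["image"][160:260,205:345];b=B["image"][145:225,222:302]
a=cv2.resize(a,None,fx=4,fy=4,interpolation=cv2.INTER_CUBIC);b=cv2.resize(b,None,fx=5,fy=5,interpolation=cv2.INTER_CUBIC)[:,:]
b=cv2.resize(b,(240,240)); 
a2=np.zeros((400,800,3),np.uint8);a2[:, :560]=a;a2[:240,560:]=b;save("c.png",a2)
# plate corners onto z=.01
for n,c,P in(("scene",A,[(217,188),(323,171),(342,233),(230,253)]),("side",B,[(230,153),(289,152),(296,220),(228,222)])):
    for p in P: print(n,onplane(c,*p,.01).round(3))
print(onplane(A,291,199,.05),onplane(B,259,170,.05))
E
```

```text
scene [ 0.426 -0.074  0.01 ]
scene [0.48  0.258 0.01 ]
scene [0.7   0.217 0.01 ]
scene [ 0.649 -0.104  0.01 ]
side [0.47  0.261 0.01 ]
side [0.702 0.22  0.01 ]
side [ 0.651 -0.116  0.01 ]
side [ 0.419 -0.079  0.01 ]
[0.56504191 0.11192011 0.05      ] [0.56163225 0.10749844 0.05      ]
```

View pics/c.png

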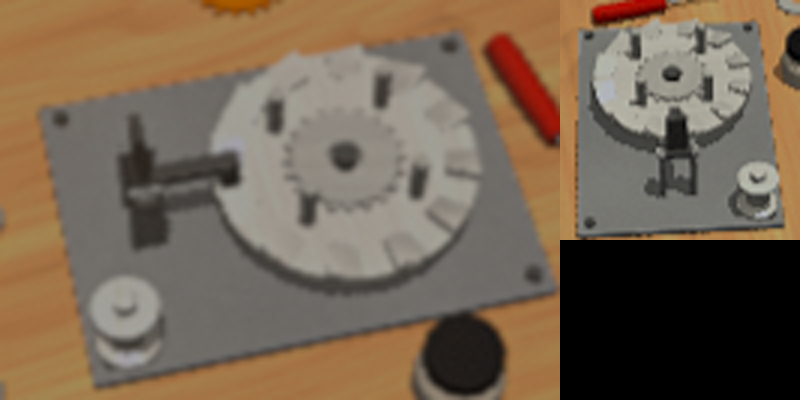

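The crop confirms that the sprocket on the turntable is the larger one left, and that the pawl is down in a gap. Next I'll fit the base frame.

```bash
cat >> h.py <<'E'
import json,os
def setbase(o,yaw): json.dump([o[0],o[1],yaw],open("base.json","w"))
def b2w(p):
    x,y,a=json.load(open("base.json")); c,s=np.cos(a),np.sin(a)
    return np.array([x+c*p[0]-s*p[1],y+s*p[0]+c*p[1],p[2]])
def w2b(p):
    x,y,a=json.load(open("base.json")); c,s=np.cos(a),np.sin(a); d=p[0]-x,p[1]-y
    return np.array([c*d[0]+s*d[1],-s*d[0]+c*d[1],p[2]])
def plan(pb,txdir):
    "shift in tool axes (cm) and roll (deg) to put TCP at base point pb, with tool x along base azimuth txdir (deg, mod 180)"
    s=read_state(); M=R.from_rotvec(s["orientation"]).as_matrix()
    yaw=json.load(open("base.json"))[2]
    d=M.T@(b2w(pb)-s["tool_pos"])*100
    t=np.radians(txdir)+yaw; v=M.T@np.array([np.cos(t),np.sin(t),0]); r=np.degrees(np.arctan2(v[1],v[0])); r=(r+90)%180-90
    print("shift",d.round(2),"roll",round(r,1),"| now base",w2b(s["tool_pos"]).round(4),"q6",s["q"][5].round(2),"t",s["t"],"F",s["force"].round(1))
    return M
def wproj(c,s,p):
    "world point -> wrist pixel"
    M=np.eye(4);M[:3,:3]=R.from_rotvec(s["orientation"]).as_matrix();M[:3,3]=s["tool_pos"]
    q=np.linalg.inv(M@c["T_tool_cam"])@np.append(p,1); f=192/np.tan(np.radians(c["vfov"]/2))
    th=np.arctan2(np.hypot(q[0],q[1]),-q[2]); n=np.hypot(q[0],q[1])
    return np.array([c["cx"]+f*th*q[0]/n,c["cy"]-f*th*q[1]/n])
def wplane(c,s,u,v,z):
    M=np.eye(4);M[:3,:3]=R.from_rotvec(s["orientation"]).as_matrix();M[:3,3]=s["tool_pos"];T=M@c["T_tool_cam"]
    f=192/np.tan(np.radians(c["vfov"]/2)); dx,dy=u-c["cx"],v-c["cy"]; r=np.hypot(dx,dy)
    d=T[:3,:3]@np.array([np.sin(r/f)*dx/r,-np.sin(r/f)*dy/r,-np.cos(r/f)]); return T[:3,3]+d*(z-T[2,3])/d[2]
E
python3 - <<'E'
from h import *
P=np.array([[.423,-.077],[.475,.259],[.701,.218],[.650,-.110]]);Q=np.array([[-.12,-.21],[-.12,.13],[.12,.13],[.12,-.21]])
m,k=P.mean(0),Q.mean(0); H=(Q-k).T@(P-m); a=np.arctan2(H[0,1]-H[1,0],H[0,0]+H[1,1])
c,s=np.cos(a),np.sin(a);Rm=np.array([[c,-s],[s,c]]); o=m-Rm@k; print(o,a,((Rm@Q.T).T+o-P).round(4))
setbase(o,a)
for n in("scene","side"):
    C=np.load(n+"0.npy",allow_pickle=True).item()
    for p in[(0,0,.05),(.041,-.041,.089),(.041,.041,.089),(0,-.15,.138)]: print(n,np.round(proj(C,b2w(p)),1))
print(plan((0,-.10,.22),90))
E
```

```text
[0.56848474 0.11201111] -0.15650668947827265 [[-0.0058  0.0003]
 [-0.0048  0.0001]
 [ 0.0063  0.0037]
 [ 0.0043 -0.0041]]
scene [291.5 199.9]
scene [281.3 207. ]
scene [310.  202.1]
scene [239.2 191.6]
side [260.6 168.9]
side [272.  169.2]
side [271.1 153.3]
side [261. 183.]
shift [-50.12 -36.56  -0.18] roll 75.3 | now base [-0.3922  0.3807  0.2177] q6 -0.09 t 0.1 F [ 0.4  0.2 -0.2]
[[-9.16017483e-01  4.01137541e-01 -8.03232083e-04]
 [ 4.01138312e-01  9.16016380e-01 -1.43058416e-03]
 [ 1.61912732e-04 -1.63264727e-03 -9.99998654e-01]]
```

play_rows(
  targets=[-3.5,-2.5,0,6,-7,-5,0,12,-10.5,-7.5,0,18,-14,-10,0,24,-17.5,-12.5,0,30,-21,-15,0,36,-24.5,-17.5,0,42,-28,-20,0,48],
  grip=0,
)

```text
t: 0.77
tool_pos: [0.4117, 0.2614, 0.2184]
orientation: [-1.845, -2.543, 0.0]
force: [1.1, -0.2, 0.6]
opening: 0.0441
gripper_force: 0.0
```

```bash
python3 -c "
from h import *
plan((0,-.10,.24),90)"
```

```text
shift [-27.97   5.72  -2.17] roll 27.0 | now base [-0.1781  0.1231  0.2184] q6 0.15 t 0.7667 F [ 1.1 -0.2  0.6]
```

play_rows(
  targets=[-3.5,0.8,-0.3,4,-7,1.5,-0.6,8,-10.5,2.2,-1,12,-14,3,-1.2,16,-17.5,3.6,-1.5,20,-21,4.3,-1.8,24,-24.5,5,-2,27,-27,5.5,-2.2,27],
)

```text
t: 1.43
tool_pos: [0.5493, 0.0216, 0.2403]
orientation: [2.388, 2.042, -0.001]
force: [0.6, 0.5, 1.5]
opening: 0.0005
gripper_force: 0.0
```

play_rows(
  targets=[0,0,0,0,0,0,0,0,0,0,0,0],
)

```text
t: 1.68
tool_pos: [0.5481, 0.0249, 0.2401]
orientation: [-2.382, -2.047, 0.001]
force: [-0.8, -0.1, -0.3]
opening: 0.0004
gripper_force: 0.0
```

```bash
python3 - <<'E'
from h import *
plan((0,-.135,.14),90)
s=read_state(); c=eyes.read_camera("wrist"); c["s"]=s; np.save("w1.npy",c,allow_pickle=True)
print(c["T_tool_cam"].round(3).tolist(),c["vfov"])
im=c["image"].copy(); save("w1.png",cv2.resize(im,(768,576),interpolation=cv2.INTER_CUBIC))
for n,p in dict(c=(0,0,.044),p0=(.041,-.041,.089),p1=(.041,.041,.089),p2=(-.041,.041,.089),p3=(-.041,-.041,.089),tab=(0,-.15,.138),hinge=(0,-.15,.078)).items(): print(n,(1.5*wproj(c,s,b2w(p))).round(0))
E
```

```text
shift [-4.58  0.65 10.  ] roll 0.3 | now base [-0.0066 -0.0893  0.2401] q6 0.1 t 1.6833 F [-0.8 -0.1 -0.3]
[[-0.001, 0.961, 0.276, 0.077], [1.0, 0.0, 0.001, -0.0], [0.001, 0.276, -0.961, -0.166], [0.0, 0.0, 0.0, 1.0]] 65.70646984690485
c [395. 149.]
p0 [453. 206.]
p1 [455.  92.]
p2 [338.  91.]
p3 [339. 205.]
tab [396. 376.]
hinge [394. 342.]
```

View pics/w1.png

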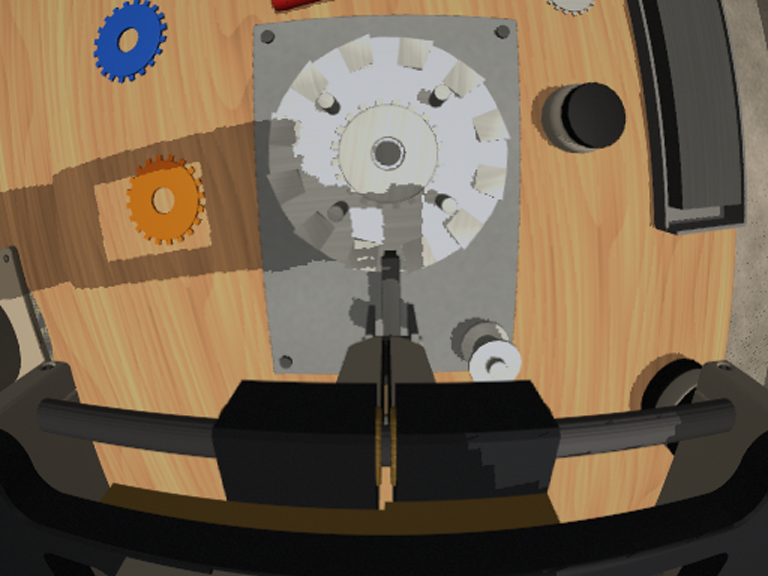

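The wrist view shows the wheel centre at (387,153) and peg tops near (443,94), (326,100), (338,210) and (448,203). The pawl arm runs from (390,255) to (392,330). I'll refine the frame from the pegs and plate corners.

```bash
python3 - <<'E'
from h import *
c=np.load("w1.npy",allow_pickle=True).item(); s=c["s"]
w=lambda u,v,z: wplane(c,s,u/1.5,v/1.5,z)
pg=np.array([w(u,v,.089) for u,v in[(448,202),(443,93),(326,99),(337,209)]])
for p in pg: b=w2b(p); print("peg",b.round(4),np.degrees(np.arctan2(b[1],b[0])).round(1))
print("pegmean",w2b(pg.mean(0)),"centre",w2b(w(387,153,.05)))
for u,v in[(255,24),(518,17),(515,372),(276,372)]: print("corner",w2b(w(u,v,.01)).round(4))
print("arm end",w2b(w(391,252,.077)),"hinge side",w2b(w(392,330,.077)))
E
```

```text
peg [ 0.037  -0.0384  0.089 ] -46.1
peg [0.0323 0.04   0.089 ] 51.1
peg [-0.0497  0.0353  0.089 ] 144.7
peg [-0.0422 -0.044   0.089 ] -133.8
pegmean [-0.00566959 -0.00177587  0.089     ] centre [-0.00669793 -0.00310439  0.05      ]
corner [-0.1269  0.1234  0.01  ]
corner [0.1118 0.1318 0.01  ]
corner [ 0.1251 -0.2133  0.01  ]
corner [-0.1177 -0.2139  0.01  ]
arm end [-0.00331864 -0.0777071   0.077     ] hinge side [-0.00199751 -0.14041969  0.077     ]
```

```bash
python3 - <<'E'
from h import *
x,y,a=json.load(open("base.json")); setbase(b2w((-.005,-.0025,0)),a+np.radians(1.8))
plan((0,-.130,.16),90);plan((0,-.130,.107),90)
E
```

```text
shift [-4.37  0.56  8.02] roll -1.4 | now base [-0.0044 -0.0862  0.2402] q6 0.1 t 1.7333 F [ 0.   0.3 -0.7]
shift [-4.37  0.57 13.32] roll -1.4 | now base [-0.0044 -0.0862  0.2402] q6 0.1 t 1.7333 F [ 0.   0.3 -0.7]
```

play_rows(
  targets=[-2,0.3,1.5,-1,-4.1,0.6,4,-1.4,-4.1,0.6,7,-1.4,-4.1,0.6,9.5,-1.4,-4.1,0.6,11.5,-1.4,-4.1,0.6,13,-1.4,-4.1,0.6,13.3,-1.4,-4.1,0.6,13.3,-1.4],
)

```text
t: 2.4
tool_pos: [0.547, -0.0158, 0.1064]
orientation: [-2.354, -2.077, 0.003]
force: [0.3, 0.1, 1.3]
opening: 0.0004
gripper_force: 0.0
```

```bash
python3 - <<'E'
from h import *
plan((0,-.150-.047+.0125,.107),90)
E
```

```text
shift [-5.74  0.03 -0.06] roll 0.0 | now base [-0.0003 -0.1271  0.1064] q6 0.0 t 2.4 F [0.3 0.1 1.3]
```

play_rows(
  targets=[-0.7,0,0,0,-1.4,0,0,0,-2.1,0,0,0,-2.8,0,0,0,-3.5,0,0,0,-4.2,0,0,0,-4.9,0,0,0,-5.6,0,0,0],
)

```text
t: 3.07
tool_pos: [0.5412, -0.0737, 0.1077]
orientation: [2.358, 2.076, -0.0]
force: [-0.5, -0.3, -0.6]
opening: 0.0002
gripper_force: 0.0
```

play_rows(
  targets=[-0.3,0,0,0,-0.5,0,0,0,-0.5,0,0,0,-0.5,0,0,0,-0.5,0,0,0],
)

```text
t: 3.48
tool_pos: [0.5407, -0.0773, 0.1076]
orientation: [-2.357, -2.077, -0.0]
force: [0.1, -0.3, 0.0]
opening: 0.0005
gripper_force: 0.0
```

```bash
python3 - <<'E'
from h import *
plan((0,-.187,.24),90)
a=[]
for n,u,v in(("scene",(205,345),(160,260)),("side",(222,302),(145,225))):
    c=eyes.read_camera(n); a.append(cv2.resize(c["image"][v[0]:v[1],u[0]:u[1]],(400,400) if n=="side" else (400,286),interpolation=cv2.INTER_CUBIC))
a[0]=np.vstack([a[0],np.zeros((114,400,3),np.uint8)]); save("d.png",np.hstack(a))
E
```

```text
shift [  0.2   -0.11 -13.24] roll -0.1 | now base [ 0.0011 -0.189   0.1076] q6 -0.11 t 3.4833 F [ 0.1 -0.3  0. ]
```

View pics/d.png

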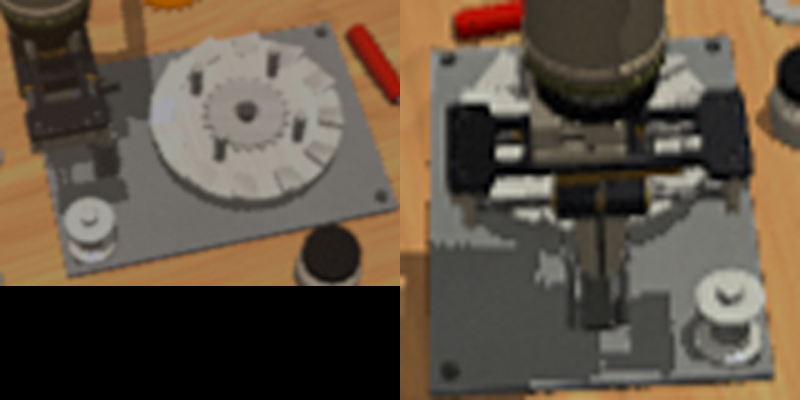

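The scene shows no arm on the teeth, and the side view shows the tab lying outward at (595,300), so the pawl has tipped back. I'll raise the tool and go to peg1.

play_rows(
  targets=[0,0,-2,0,0,0,-5,0,0,0,-8.5,0,0,0,-12,0,0,0,-13,0,0,0,-13,0],
)

```text
t: 4.08
tool_pos: [0.543, -0.0778, 0.2423]
orientation: [2.352, 2.073, 0.007]
force: [-0.2, 0.2, 0.5]
opening: 0.0003
gripper_force: 0.0
```

```bash
python3 - <<'E'
from h import *
plan((0.020,-0.03,.24),121)
s=read_state(); c=eyes.read_camera("wrist"); c["s"]=s; np.save("w2.npy",c,allow_pickle=True)
save("w2.png",cv2.resize(c["image"],(768,576),interpolation=cv2.INTER_CUBIC))
E
```

```text
shift [15.92  1.63  0.23] roll -31.1 | now base [ 0.0035 -0.1892  0.2423] q6 -0.11 t 4.0833 F [-0.2  0.2  0.5]
```

View pics/w2.png

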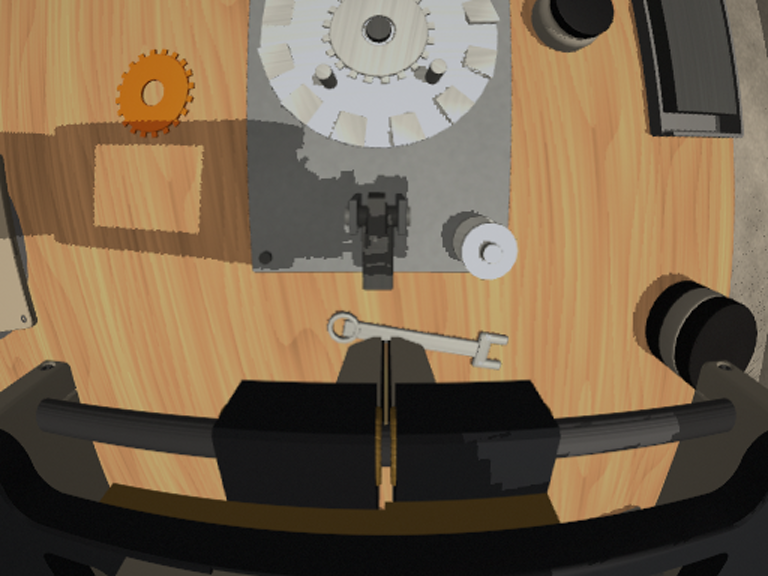

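The wrist view confirms the pawl is tipped back, with the arm upright at (375,200) and the tab outward at (378,270). Now to the peg.

```bash
python3 - <<'E'
from h import *
plan((0.0276,.061,.14),121)
E
```

```text
shift [25.02  2.48  9.93] roll -31.1 | now base [ 0.0022 -0.1891  0.2393] q6 -0.11 t 4.1333 F [-0.1 -0.2 -1.4]
```

play_rows(
  targets=[3,0.3,0,-5,6.5,0.6,0,-10,10,1,0,-16,13.5,1.3,0,-22,17,1.7,1,-28,20.5,2,3,-31,23.5,2.3,5,-31,25,2.5,7,-31],
)

```text
t: 4.8
tool_pos: [0.5956, 0.1708, 0.1638]
orientation: [-1.711, -2.631, 0.002]
force: [0.4, 0.2, -0.1]
opening: 0.0006
gripper_force: 0.0
```

play_rows(
  targets=[0,0,1,0,0,0,2,0,0,0,2,0],
)

```text
t: 5.05
tool_pos: [0.5946, 0.1662, 0.1433]
orientation: [-1.714, -2.627, 0.008]
force: [-0.4, 0.2, -0.9]
opening: 0.0002
gripper_force: 0.0
```

```bash
python3 - <<'E'
from h import *
plan((0.0276,.061,.066),121)
s=read_state(); c=eyes.read_camera("wrist")
save("w3.png",c["image"]) ; c["s"]=s; np.save("w3.npy",c,allow_pickle=True)
for k in range(4):
    a=np.radians(-43+90*k); print(k,wproj(c,s,b2w((.058*np.cos(a),.058*np.sin(a),.089))).round(0))
E
```

```text
shift [-0.04  0.42  7.72] roll -0.1 | now base [0.0242 0.0593 0.1433] q6 -0.22 t 5.05 F [-0.4  0.2 -0.9]
0 [219. 305.]
1 [263. 236.]
2 [172. 189.]
3 [139. 265.]
```

View pics/w3.png

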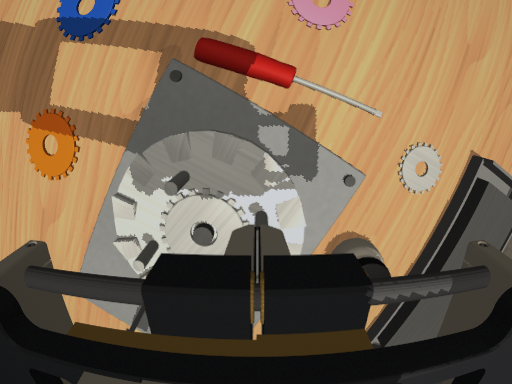

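In the wrist view the peg2 top is at (170,190) and the peg3 top at (138,265), both matching the prediction. Peg1 is just ahead of the fingertips, its foot at (261,215). I'll descend behind it.

play_rows(
  targets=[0,0.2,2,0,0,0.4,4,0,0,0.4,6,0,0,0.4,7,0,0,0.4,7.6,0,0,0.4,7.6,0],
)

```text
t: 5.6
tool_pos: [0.6003, 0.168, 0.071]
orientation: [-1.718, -2.629, 0.001]
force: [-0.3, 0.7, -0.4]
opening: -0.0001
gripper_force: 0.0
```

```bash
python3 - <<'E'
from h import *
# target: wheel -0.48
t=np.radians(31)
for w in(-.40,-.48):
    a=np.pi/4+w-t; n,s=.055,.058*np.sin(a)+.0135
    plan((n*np.cos(t)-s*np.sin(t),n*np.sin(t)+s*np.cos(t),.066),121)
E
```

```text
shift [-3.33 -0.22  0.5 ] roll -0.1 | now base [0.0296 0.0619 0.071 ] q6 -0.22 t 5.6 F [-0.3  0.7 -0.4]
shift [-3.78 -0.21  0.5 ] roll -0.1 | now base [0.0296 0.0619 0.071 ] q6 -0.22 t 5.6 F [-0.3  0.7 -0.4]
```

play_rows(
  targets=[-0.4,0,0,0,-0.9,0,0,0,-1.4,0,0,0,-1.9,-0.1,0,0,-2.4,-0.1,0,0,-2.8,-0.2,0,0,-3.2,-0.2,0,0,-3.2,-0.2,0,0],
)

```text
t: 6.27
tool_pos: [0.6133, 0.1386, 0.0736]
orientation: [1.716, 2.629, 0.004]
force: [0.0, 1.2, 0.9]
opening: 0.0003
gripper_force: 0.7
```

play_rows(
  targets=[0,0,0,0,0,0,0,0],
)

```text
t: 6.43
tool_pos: [0.6124, 0.1385, 0.0726]
orientation: [1.716, 2.63, 0.001]
force: [-0.0, -0.2, 0.8]
opening: 0.0007
gripper_force: 0.0
```

```bash
python3 - <<'E'
from h import *
t=np.radians(31)
a=np.pi/4-.48-t; n,s=.055,.058*np.sin(a)+.0135
plan((n*np.cos(t)-s*np.sin(t),n*np.sin(t)+s*np.cos(t),.066),121)
s=read_state(); c=eyes.read_camera("wrist"); A=eyes.read_camera("scene")
for im in("w4",):np.save(im,{**c,"s":s},allow_pickle=True)
u=cv2.resize(A["image"][160:260,240:345],(403,384),interpolation=cv2.INTER_CUBIC)
save("w4.png",np.hstack([c["image"][:,60:440],u]))
for k in range(4):
    a=np.pi/2*k-np.pi/4-.42; print(k,[ (wproj(c,s,b2w((.058*np.cos(a),.058*np.sin(a),z)))-(60,0)).round(0) for z in(.044,.089)])
E
```

```text
shift [-0.59 -0.14  0.66] roll -0.1 | now base [0.0453 0.0341 0.0726] q6 -0.27 t 6.4333 F [-0.  -0.2  0.8]
0 [array([115., 293.]), array([101., 329.])]
1 [array([198., 242.]), array([198., 275.])]
2 [array([128., 150.]), array([109., 162.])]
3 [array([ 48., 215.]), array([ 18., 239.])]
```

View pics/w4.png

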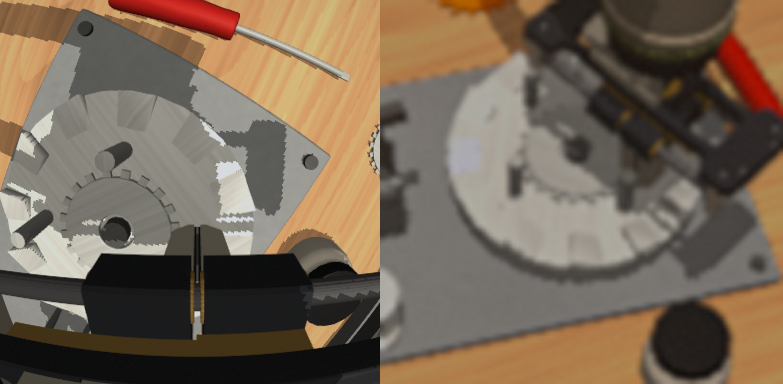

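The wrist crop shows peg2 from foot (127,148) to top (103,162) and peg3 from (48,213) to (17,240). That is close to the prediction for wheel ≈ -0.42.

play_rows(
  targets=[-0.2,0,0,0,-0.4,0,0,0,-0.5,0,0,0,-0.5,0,0,0],
)

```text
t: 6.87
tool_pos: [0.6136, 0.1343, 0.0717]
orientation: [-1.716, -2.63, 0.0]
force: [-2.7, 3.2, 3.3]
opening: 0.0005
gripper_force: 2.3
```

play_rows(
  targets=[0.3,0,0,0,0.8,0,-1,0,0.8,0,-4,0,0.8,0,-7.5,0,0.8,0,-11,0,0.8,0,-14,0,0.8,0,-16.5,0,0.8,0,-16.5,0],
)

```text
t: 7.53
tool_pos: [0.6136, 0.142, 0.2452]
orientation: [1.712, 2.623, 0.011]
force: [0.7, -0.0, 0.4]
opening: 0.0003
gripper_force: 0.0
```

```bash
python3 - <<'E'
from h import *
plan((0.0,-.10,.24),90)
E
```

```text
shift [ -9.44 -11.04   0.44] roll 30.9 | now base [0.0461 0.0377 0.2452] q6 -0.27 t 7.5333 F [ 0.7 -0.   0.4]
```

Same viewing pose as the first wrist picture, for comparison.

play_rows(
  targets=[-1.5,-2,0,5,-3,-4,0,10,-4.5,-6,0,16,-6.5,-8,0,22,-8,-9.8,0,28,-9.4,-11,0.4,31,-9.4,-11,0.4,31,-9.4,-11,0.4,31],
)

```text
t: 8.2
tool_pos: [0.5475, 0.0106, 0.2327]
orientation: [2.358, 2.075, 0.0]
force: [-0.5, -0.2, 0.5]
opening: 0.0004
gripper_force: 0.0
```

play_rows(
  targets=[0,0,0,0,0,0,0,0],
)

```text
t: 8.37
tool_pos: [0.548, 0.0121, 0.2328]
orientation: [2.355, 2.079, 0.001]
force: [-0.6, 0.1, -0.1]
opening: 0.0005
gripper_force: 0.0
```

```bash
python3 - <<'E'
from h import *
plan((0.0,-.178,.24),90)
s=read_state(); c=eyes.read_camera("wrist"); c["s"]=s; np.save("w5.npy",c,allow_pickle=True)
im=cv2.resize(c["image"][0:260,150:370],None,fx=2.3,fy=2.3,interpolation=cv2.INTER_CUBIC); save("w5.png",im)
for w in(0,-.48):
  for k in range(4):
    a=np.pi/2*k-np.pi/4+w; print(w,k,(2.3*(wproj(c,s,b2w((.058*np.cos(a),.058*np.sin(a),.089)))-(150,0))).round(0))
E
```

```text
shift [-7.86  0.27 -0.72] roll 0.0 | now base [-0.0028 -0.0994  0.2328] q6 0.05 t 8.3667 F [-0.6  0.1 -0.1]
0 0 [344. 294.]
0 1 [345. 116.]
0 2 [162. 116.]
0 3 [163. 294.]
-0.48 0 [292. 325.]
-0.48 1 [376. 168.]
-0.48 2 [214.  85.]
-0.48 3 [131. 243.]
```

View pics/w5.png

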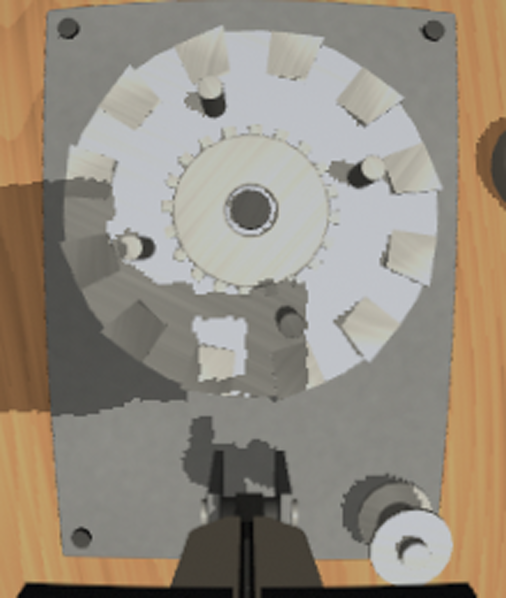

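Peg tops are at (291,318), (373,166), (209,89) and (130,245), so the wheel is at about -0.46 to -0.50, in the next notch's play (-0.544 to -0.414). The pawl is still tipped back. Now I'll lower it.

play_rows(
  targets=[-2,0.1,-0.5,0,-4.5,0.2,-0.7,0,-7,0.3,-0.7,0,-8.1,0.3,1,0,-8.1,0.3,4,0,-8.1,0.3,7.5,0,-8.1,0.3,10.5,0,-8.1,0.3,11.3,0],
)

```text
t: 9.08
tool_pos: [0.5373, -0.0682, 0.114]
orientation: [-2.351, -2.074, 0.007]
force: [-1.5, -0.1, -1.0]
opening: 0.0004
gripper_force: 0.0
```

play_rows(
  targets=[0,0,0,0,0,0,0,0],
)

```text
t: 9.25
tool_pos: [0.541, -0.0691, 0.1205]
orientation: [2.356, 2.078, 0.0]
force: [0.2, 0.0, 0.6]
opening: 0.0005
gripper_force: 0.0
```

```bash
python3 - <<'E'
from h import *
plan((0.0,-.115,.12),90)
E
```

```text
shift [ 6.58 -0.04  0.05] roll -0.0 | now base [ 0.0004 -0.1808  0.1205] q6 -0.1 t 9.25 F [0.2 0.  0.6]
```

play_rows(
  targets=[0.8,0,0,0,1.6,0,0,0,2.4,0,0,0,3.2,0,0,0,4,0,0,0,4.7,0,0,0,5.4,0,0,0,6,0,0,0],
)

```text
t: 9.92
tool_pos: [0.548, -0.009, 0.1196]
orientation: [-2.357, -2.077, -0.0]
force: [-0.6, 0.1, 0.1]
opening: 0.0005
gripper_force: 0.0
```

play_rows(
  targets=[0.3,0,0,0,0.6,0,0,0,0.6,0,0,0,0.6,0,0,0,0.6,0,0,0,0.6,0,0,0],
)

```text
t: 10.42
tool_pos: [0.5488, -0.0044, 0.1196]
orientation: [-2.358, -2.076, 0.0]
force: [0.3, 0.5, 0.8]
opening: 0.0004
gripper_force: 0.0
```

play_rows(
  targets=[0,0,-3,0,0,0,-6,0,0,0,-9,0,-0.5,0,-12,0,-1,0,-12,0,-1,0,-12,0,-1,0,-12,0],
)

```text
t: 11.0
tool_pos: [0.5474, -0.0143, 0.2392]
orientation: [-2.358, -2.075, 0.0]
force: [0.9, -0.6, -0.8]
opening: 0.0002
gripper_force: 0.0
```

```bash
python3 - <<'E'
from h import *
plan((0.0,-.18,.24),90)
s=read_state(); c=eyes.read_camera("wrist"); c["s"]=s; np.save("w6.npy",c,allow_pickle=True)
B=eyes.read_camera("side")["image"][145:225,222:302]
im=cv2.resize(c["image"][0:260,150:370],(423,500),interpolation=cv2.INTER_CUBIC); save("w6.png",np.hstack([im,cv2.resize(B,(370,500))]))
print("arm end px",[(1.923*(wproj(c,s,b2w((0,-.150+.071*np.cos(t),.077+.071*np.sin(t))))-(150,0))).round() for t in(0,.15,.3)])
E
```

```text
shift [-5.44  0.02 -0.08] roll -0.1 | now base [-1.000e-04 -1.256e-01  2.392e-01] q6 0.01 t 11.0 F [ 0.9 -0.6 -0.8]
arm end px [array([207., 263.]), array([207., 267.]), array([207., 273.])]
```

View pics/w6.png

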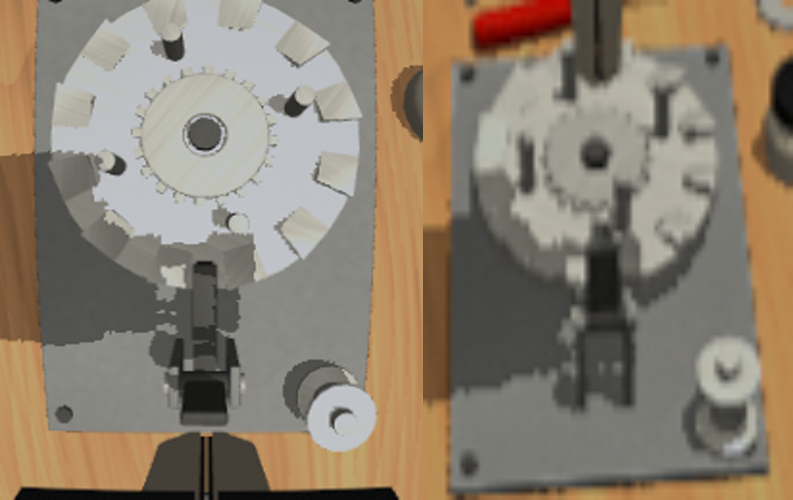

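The wrist view shows the arm down, its end at (205,262) where a fully lowered arm should be, between the teeth. The tab's upper end is near (205,415). The tab tip is the most sensitive check of the angle.

```bash
python3 - <<'E'
from h import *
c=np.load("w6.npy",allow_pickle=True).item(); s=c["s"]
for t in(0,.1,.2):
    f=lambda along,off:(1.923*(wproj(c,s,b2w((0,-.150-along*np.sin(t)+off*np.cos(t),.078+along*np.cos(t)+off*np.sin(t))))-(150,0))).round(0)
    print(t,"top front",f(.06,.004),"top back",f(.06,-.004))
g=cv2.cvtColor(c["image"],cv2.COLOR_RGB2GRAY); print([(round(1.923*v),int(g[v,257])) for v in range(185,232,1)])
E
```

```text
0 top front [207. 410.] top back [207. 425.]
0.1 top front [207. 422.] top back [207. 436.]
0.2 top front [207. 432.] top back [207. 445.]
[(356, 82), (358, 82), (360, 82), (362, 82), (363, 82), (365, 82), (367, 82), (369, 76), (371, 29), (373, 39), (375, 37), (377, 41), (379, 41), (381, 28), (383, 22), (385, 23), (387, 22), (388, 23), (390, 23), (392, 23), (394, 23), (396, 24), (398, 24), (400, 23), (402, 24), (404, 23), (406, 24), (408, 22), (410, 28), (412, 50), (413, 73), (415, 84), (417, 82), (419, 79), (421, 77), (423, 78), (425, 98), (427, 138), (429, 140), (431, 140), (433, 140), (435, 134), (437, 80), (438, 80), (440, 80), (442, 81), (444, 81)]
```

The tab's edges at rows 411 and 425 match pawl angle 0, so it is fully down.

```bash
python3 -c "
from h import *
print(workorder.close_job())"
```

```text
the job is handed in; nothing more can be done
None
```

The job is done and handed in at about 11 s: the pawl was tipped back, the turntable pushed back one notch, and the pawl dropped fully into the next gap; nothing was grasped, and I saw nothing else disturbed.

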